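# Start a crossed pressure-chamber cap by feel and screw it home

## Task

Screw the cap of the watch pressure tester down by its crossbar, clockwise, until its skirt is fully home on the black seal ring. Feel your way gently: if it stops while the cap still stands high the thread is crossed, so do not force it but back it off anticlockwise until the cap drops onto the thread's start and then screw it down. Leave the things around it where they are.

Things in the scene. Friction and masses are not known exactly. Their poses are not given: they have to be found in the camera images.
- chamber: pressure chamber of a water-resistance tester, fixed: grey base plate 110 x 176 x 16 mm, small gauge on its left (+y) half (up to 78 mm high), clear cylinder with a watch inside, flange 84 mm across up to 72 mm, then a threaded neck hidden by the cap's skirt. Origin: on the vertical axis of cylinder and cap, at bench height. Nothing shows the angle at which the thread starts.
- seat (a point): centre of the upper face of the black seal ring on the flange, on the axis, 74 mm above the bench: the lower edge of the cap's skirt comes down onto it when home.
- cap: aluminium screw cap, 74 mm across, about 0.35 kg, guided by its stem: it can only turn about the chamber's axis and rise or sink. Origin: on the axis at the lower edge of the skirt; z up, x along the crossbar. Right-hand thread, 8 mm a turn, clockwise from above screws it down. Starts loose, 12 to 16 mm above the seat, anywhere on the thread; stays at any angle it is left.
- cap_top (a point): centre of the cap's flat top, 34 mm above the cap's origin; a boss 22 mm across (30 mm at its foot) stands on it, 34 mm high. 20 mm are free between bar and cap top. CAUGHT RIGHT: the cap has dropped to 8-9 mm above the seat; clockwise it then turns freely and sinks for a bit over one turn and stiffens with the skirt on the seat.
- bar_middle (a point): middle of the steel crossbar, on the axis, 59 mm above the cap's origin; bar 9 mm thick, straight. CROSSED: the cap has dropped only to 12 mm above the seat; turned clockwise it is stopped dead within 82 deg of starting to drop and within 170 deg of the starting angle, still 12 mm high. Stops are rigid: push at 60 mm/s or less, stop at about 6 N; 40 N at the bar is forcing.
- bar_end (a point): centre of the 15 mm ball on one end of the crossbar, 54 mm from the axis (the other end is alike). A fingertip 12 to 20 mm below the bar's centre line, about 40 mm from the axis, can push the bar round: 2 to 3 N turn it freely, with brief knocks up to 8 N; at a stop the push back stays. The bar's path and the room above it are clear all round.
- boss_top (a point): top of the boss, on the axis, 68 mm above the cap's origin. BACKING OFF anticlockwise from the crossed stop: 52 deg level, a 26 deg ramp up (3 to 6 N at the bar) to 16 mm, 85 deg level, then the drop of 8 mm at the true start, a window of 45 deg; beyond it another ramp (3 to 6 N) leads up to 16 mm again and misses the start.
- driver_yellow: jeweller's screwdriver lying on the bench, 94 mm long, 13 mm thick, a bystander near the chamber; origin at the centre of its underside.
- tweezers_a: steel tweezers lying on the bench, 118 mm long, 9 mm high, a bystander near the chamber; origin at the centre of its underside.
- loupe: black eye loupe standing on its small end, 35 mm across, 29 mm high, a bystander near the chamber; origin at the centre of its underside.
- spring_tin: round tin, 63 mm across, 20 mm high, a bystander near the chamber; origin at the centre of its underside.
- brush: small dust brush lying on the bench, 122 mm long, a bystander near the chamber; origin at the centre of its underside.
- oil_bottle_b: small white bottle standing, 26 mm across, 40 mm high, a bystander near the chamber; origin at the centre of its underside.

How it is judged:
By the outcome, as a careful person would: the job done as asked, in the order asked, and still so for the second after the job is handed in, with the robot touching nothing.
It also fails if it takes over 72 s, if anything falls off the work surface, if the arm or the gripper's body presses on something with over 40 N, if the wrist force passes 120 N, or if a joint passes its speed limit or range.

## Robot

A 6-joint arm with a two-finger parallel gripper is mounted at the origin on a cart in front of the work surface, level with it; the furniture and walls round the work are solid. World frame = base frame: x ahead of the robot, y to its left, z up, the work surface at z = 0. Lengths are in m, angles in rad, forces in N, time in s.
With the tool pointing down it reaches from about 0.35 to 0.775 m from the base axis. Payload 5.5 kg.
Tool frame: the origin (TCP) lies at the very end of the fingers, on their centre line; the grasp point (between the pads) lies 19 mm behind it (env.grip_point_offset is the distance from the TCP to the grasp point, in m); z points along the fingers, y is the line along which they close (so a half turn about z gives the same grasp; the last joint's range is limited). The gripper opens to 85 mm and grips with 20 to 120 N. Pads are 22 mm wide; open, the fingers measure 114 mm over their backs; the gripper's body (76 mm by 85 mm) begins 54 mm behind the grasp point. The pads swing forward as they close: fully open they stand 13 mm farther back than shut.
Start: joints at [-1.327, 0.313, 0.046, 1.304, 0, 1.431], TCP at [0.215, -0.533, 0.231] pointing down, gripper open.
Joint ranges: [-2.76, 2.76], [-0.86, 1.69], [-1.03, 1.26], [-2.2, 2.34], [-1.47, 1.5], [-3.14, 3.14]. Speed limits (rad/s): [2.57, 2.57, 3.14, 3.14, 3.14, 3.14].

## Interface

Orientations are given as a unit quaternion [w, x, y, z].
In Python, from workcell import sensors, imaging, workorder, env gives the robot as it stands.
- The arm moves only by the shell command python3 -m handwheel 'ROWS' [FORCE]. ROWS is JSON, a list of rows, each a list of 5 numbers: the shift along the tool's x, y, z in mm, then the turn about the tool's z in rad, then the opening, from 0 (shut) to 1 (fully open). A call has 1 to 8 rows; each row is the pose to reach, as a shift and turn from the pose commanded when the call began, along the tool's axes at that moment; what a row does not reach only later rows make up. A row lasts 1/10 s, in which the tool goes at most 50 mm and 8.59 degrees, less where a joint would pass 70% of its speed; a pose out of reach is approached as far as the arm can. A call with a gripper value outside its range is refused whole. The fingers move at their own pace and stop on an object; FORCE is the grip in N (left out, the last holds). Time passes only in rows, so rows that repeat a pose let the fingers close. It gives the time, the measured TCP pose, the force, the opening and the grip force at its end, in the units of the state.
- sensors.get_state(): the state, without advancing time (a new reading comes with each control period).
- imaging.read_camera(name): name is "scene" or "top"; returns a dict with "color" (420x560x3 uint8, blue, green, red), "z_map" (420x560 float32, m along the optical axis (not along the pixel's ray), 0 where there is no reading), "fx", "fy", "cx", "cy" (pixels), "xyz" and "rotation" of the camera in the world. Camera axes: x right, y down, z forward; pixel columns grow to the right and rows downward; lengths in m; the calibration is good to about 2 mm. A picture is of the moment at which its call begins.
- workorder.hand_in(): hands the job in; it is judged then, once.
The state is a dict: "clock": time; "joint_pos": joint angles; "qvel": joint speeds; "tau": joint torques, N m; "tcp_pos": TCP position; "orientation": TCP orientation; "wrist_force": force on the tool from outside, world axes, zero at the start; "ft_torque": the same for the moment, N m; "finger_gap": finger opening in m; "grip_force": force on a finger pad.
Only numpy, scipy, OpenCV 4.12 (cv2) and the standard library are available. Lean on these libraries where they do the work, as an engineer would, in place of code of your own. Each camera call takes 0.05 s, during which the arm holds its last target. There are 200 camera calls.

## Working session

There is one attempt and no reset: what is moved stays moved. The work goes in short steps, Python scripts to look and compute and a shell command to move; the robot and the scene stay as the last step left them, time stands still between calls to the robot, and variables do not carry over. Pictures are saved under pics/ and viewed, at most 10 in all, crops included, and the job is handed in when it is done.

```bash
mkdir -p pics
python3 - <<'E'
from workcell import sensors, imaging, env
import cv2, numpy as np
s=sensors.get_state()
print({k:np.round(v,3) for k,v in s.items()}, env.grip_point_offset)
for n in ("scene","top"):
    c=imaging.read_camera(n); cv2.imwrite(f"pics/{n}0.png",c["color"]); print(n,c["fx"],c["cx"],c["cy"],c["xyz"],np.round(c["rotation"],4).tolist())
    np.savez(f"{n}0.npz",**c)
E
```

```text
{'clock': np.float64(0.0), 'joint_pos': array([-1.327,  0.314,  0.045,  1.304,  0.   ,  1.431]), 'qvel': array([ 0.002,  0.001,  0.   ,  0.002, -0.001, -0.001]), 'tau': array([ 1.0000e-03, -4.8063e+01,  2.9853e+01,  2.0000e-02, -0.0000e+00,
        0.0000e+00]), 'tcp_pos': array([ 0.215, -0.533,  0.23 ]), 'orientation': array([-0.001,  0.982,  0.191, -0.   ]), 'wrist_force': array([ 0.694,  0.231, -0.136]), 'ft_torque': array([ 0.032, -0.024, -0.016]), 'grip_force': np.float64(0.0), 'finger_gap': np.float64(0.085)} 0.0187
scene 426.7649393324573 273.66239018788156 213.35611741116185 [-0.12071762 -0.50595235  0.5419771 ] [-0.4267, 0.757, -0.4267, 0.2506]
top 511.4329793240121 277.3974740707127 202.54910879585688 [ 0.41938321 -0.12929147  0.94704863] [-0.0296, 0.7146, -0.6976, 0.0426]
```

View pics/scene0.png

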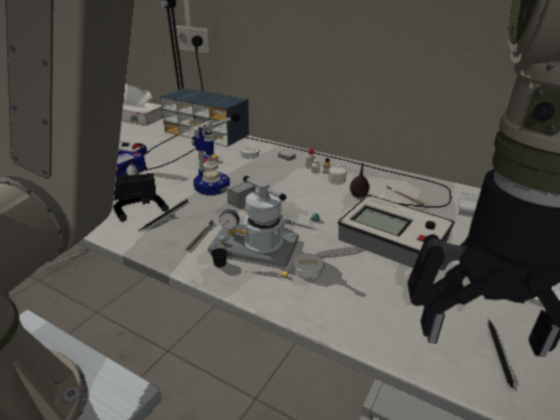

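View pics/top0.png

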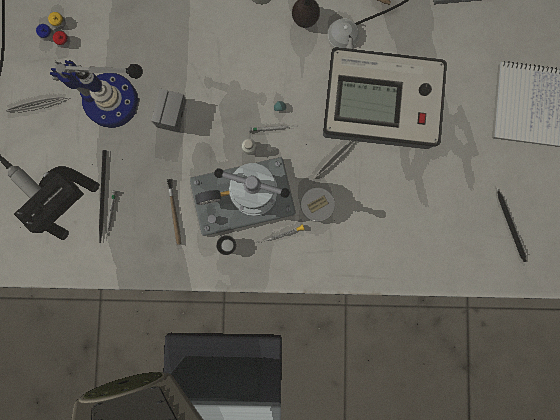

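The top view shows the cap at about (252,187) px with dark bar balls at about (219,173) and (286,192). The gauge is at the left, (207,197). In the scene view the boss is at about (263,188) and the balls at about (235,200) and (283,197).

```bash
cat > h.py <<'E'
import numpy as np, cv2
from scipy.spatial.transform import Rotation as R
from workcell import imaging, sensors
def Rm(c): return R.from_quat(np.asarray(c["rotation"]),scalar_first=True).as_matrix()
def cloud(c):
    z=c["z_map"].astype(float); v,u=np.mgrid[:z.shape[0],:z.shape[1]]
    p=np.stack([(u-c["cx"])/c["fx"]*z,(v-c["cy"])/c["fy"]*z,z],-1)@Rm(c).T+c["xyz"]
    p[z==0]=np.nan; return p
def ray(c,u,v,h):
    d=Rm(c)@[(u-c["cx"])/c["fx"],(v-c["cy"])/c["fy"],1]
    return c["xyz"]+d*(h-c["xyz"][2])/d[2]
def proj(c,p):
    q=Rm(c).T@(np.asarray(p)-c["xyz"]); return c["fx"]*q[0]/q[2]+c["cx"], c["fy"]*q[1]/q[2]+c["cy"]
E
python3 - <<'E'
from h import *
for n in ("top","scene"):
    c=dict(np.load(n+"0.npz")); P=cloud(c)
    near=np.linalg.norm(P[...,:2]-[.44,-.07],axis=-1)<.15
    if n=="top":
        for h in (0,.016): print("rays",h,[np.round(ray(c,u,v,.147),4).tolist() for u,v in((252,183),(219,173),(286,192))])
    for lo,hi in((.05,.1),(.1,.118),(.118,.128),(.128,.138),(.138,.152),(.152,.18)):
        m=near&(P[...,2]>lo)&(P[...,2]<hi)
        k,l,st,ce=cv2.connectedComponentsWithStats(m.astype(np.uint8))
        for i in range(1,k):
            if st[i,4]>5:
                q=P[l==i]; print(n,lo,st[i,4],np.round(ce[i],1),"mean",np.round(q.mean(0),4),"ctr",np.round((q.max(0)+q.min(0))/2,4),"ext",np.round(np.ptp(q,axis=0),3))
    a=c["color"]; u,v=(252,187) if n=="top" else (262,215)
    cv2.imwrite(f"pics/{n}_crop.png",cv2.resize(a[v-60:v+60,u-70:u+70],None,fx=5,fy=5,interpolation=cv2.INTER_CUBIC))
E
```

```text
rays 0 [[0.5316, -0.1024, 0.147], [0.5462, -0.0499, 0.147], [0.5187, -0.1563, 0.147]]
rays 0.016 [[0.5316, -0.1024, 0.147], [0.5462, -0.0499, 0.147], [0.5187, -0.1563, 0.147]]
top 0.05 17 [275.2 182.2] mean [ 0.5444 -0.1398  0.0724] ctr [ 0.5459 -0.1395  0.0733] ext [0.019 0.007 0.006]
top 0.05 272 [253.6 204.8] mean [ 0.5042 -0.1038  0.0739] ctr [ 0.513  -0.1011  0.0828] ext [0.046 0.081 0.033]
top 0.05 279 [207.6 196.7] mean [ 0.5164 -0.0244  0.0722] ctr [ 0.5171 -0.0226  0.0671] ext [0.025 0.044 0.034]
top 0.118 523 [256.  172.7] mean [ 0.5518 -0.1077  0.1243] ctr [ 0.5494 -0.1038  0.1239] ext [0.037 0.067 0.008]
top 0.118 690 [248.9 195.1] mean [ 0.5148 -0.0972  0.1242] ctr [ 0.5174 -0.1009  0.123 ] ext [0.044 0.07  0.01 ]
top 0.128 22 [252.7 190.2] mean [ 0.5223 -0.1032  0.1306] ctr [ 0.5227 -0.1036  0.1327] ext [0.007 0.019 0.009]
top 0.138 8 [231.  174.4] mean [ 0.5439 -0.0692  0.1509] ctr [ 0.5435 -0.0692  0.1498] ext [0.005 0.01  0.004]
top 0.138 7 [221.7 176.1] mean [ 0.5407 -0.0547  0.1511] ctr [ 0.5408 -0.0552  0.1509] ext [0.003 0.006 0.002]
top 0.138 6 [235.2 179.3] mea
[... 744 characters left out ...]
9 0.063 0.018]
scene 0.118 422 [262.  201.4] mean [ 0.5189 -0.1063  0.1225] ctr [ 0.5258 -0.1027  0.123 ] ext [0.066 0.072 0.01 ]
scene 0.128 50 [262.8 195.8] mean [ 0.5239 -0.1052  0.1326] ctr [ 0.5251 -0.1033  0.1333] ext [0.014 0.02  0.009]
scene 0.138 204 [263.9 189.3] mean [ 0.5248 -0.1066  0.1477] ctr [ 0.5281 -0.1035  0.145 ] ext [0.04  0.115 0.014]
scene 0.152 12 [245.3 176.8] mean [ 0.5414 -0.0514  0.1538] ctr [ 0.5418 -0.0504  0.154 ] ext [0.008 0.01  0.004]
scene 0.152 59 [263.1 184.8] mean [ 0.5276 -0.1035  0.1555] ctr [ 0.5279 -0.1013  0.1551] ext [0.02  0.04  0.006]
scene 0.152 17 [282.1 195. ] mean [ 0.5137 -0.1551  0.1534] ctr [ 0.5127 -0.1534  0.1534] ext [0.011 0.012 0.003]
```

View pics/top_crop.png

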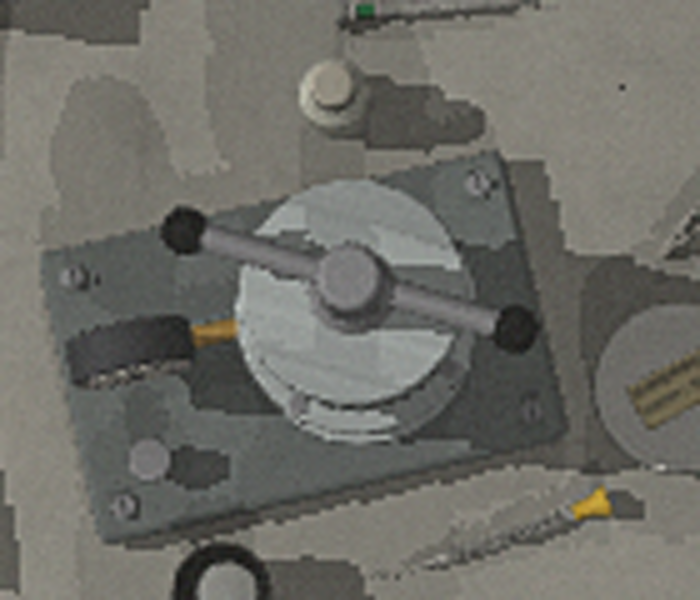

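View pics/scene_crop.png

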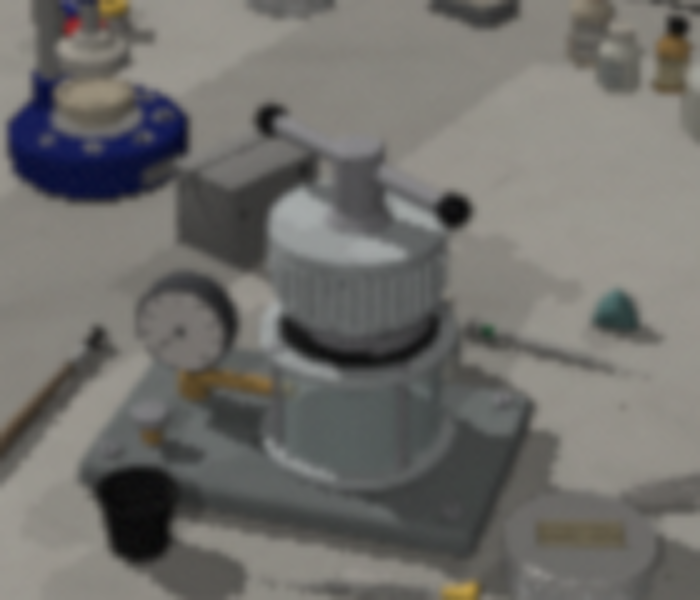

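The two views put the axis at about (0.530,-0.103), the bar at about z 0.149 and about 75.5° in the world, and the cap about 16 mm high. These agree with the sizes given. My plan is to centre the tool over the axis with the fingers part open and turn the bar with both fingers as a couple. I'll watch the wrist torque while doing it.

```bash
cat > g.py <<'E'
import sys
from h import *
s=sensors.get_state(); r=R.from_quat(s["orientation"],scalar_first=True).as_matrix()
psi=np.degrees(np.arctan2(r[1,0],r[0,0]))
print("psi",psi.round(1),"J6",s["joint_pos"][5].round(3),"tcp",s["tcp_pos"].round(4),"F",s["wrist_force"].round(2),"T",s["ft_torque"].round(3),"tilt",r[:,2].round(3),"t",s["clock"])
if len(sys.argv)>3: print("shift mm",(r.T@(np.array(sys.argv[1:4],float)-s["tcp_pos"])*1e3).round(1))
E
cat > guard.py <<'E'
import sys
from workcell import sensors
import numpy as np
s=sensors.get_state(); T=s["ft_torque"];F=s["wrist_force"]
print("J6 %.3f Tz %.3f F %s z %.4f t %.1f"%(s["joint_pos"][5],T[2],F.round(1),s["tcp_pos"][2],s["clock"]),flush=True)
sys.exit(abs(T[2])>float(sys.argv[1]) or np.hypot(*F[:2])>8 or abs(F[2])>8)
E
python3 g.py .53 -.103 .2
```

```text
psi 22.0 J6 1.431 tcp [ 0.2152 -0.5327  0.2305] F [ 0.86  0.14 -0.07] T [-0.027  0.021 -0.033] tilt [-0.     0.002 -1.   ] t 0.1
shift mm [ 452.8 -280.6   31. ]
```

```bash
python3 -m handwheel '[[56,-35,0,-0.1,0.7],[113,-70,0,-0.2,0.7],[170,-105,0,-0.3,0.7],[226,-140,0,-0.4,0.7],[283,-175,0,-0.5,0.7],[340,-210,0,-0.6,0.7],[396,-245,0,-0.7,0.7],[453,-281,0,-0.8,0.7]]'; python3 g.py .53 -.103 .2
```

```text
clock: 0.9
tcp_pos: [0.4525, -0.2087, 0.2311]
orientation: [-0.0, 0.829, 0.56, -0.0]
wrist_force: [0.5, -0.3, 0.4]
finger_gap: 0.0596
grip_force: 0.0
psi 68.1 J6 1.361 tcp [ 0.4525 -0.2087  0.2311] F [ 0.47 -0.28  0.43] T [-0.037 -0.036 -0.009] tilt [-0. -0. -1.] t 0.9
shift mm [127.   32.4  31.1]
```

```bash
python3 -m handwheel '[[32,8,8,-0.15,0.7],[64,16,16,-0.3,0.7],[96,24,24,-0.45,0.7],[127,32,31,-0.6,0.7],[127,32,31,-0.75,0.7],[127,32,31,-0.9,0.7],[127,32,31,-1.05,0.7],[127,32,31,-1.17,0.7]]' >/dev/null; python3 -m handwheel '[[0,0,0,-0.15,0.7],[0,0,0,-0.3,0.7],[0,0,0,-0.45,0.7],[0,0,0,-0.6,0.7],[0,0,0,-0.75,0.7],[0,0,0,-0.9,0.7],[0,0,0,-1.05,0.7],[0,0,0,-1.17,0.7]]'; python3 -m handwheel '[[0,0,0,0,0.7]]' >/dev/null; python3 g.py .53 -.103 .126
python3 - <<'E'
from h import *
for n in ("top","scene"):
    c=imaging.read_camera(n); a=c["color"]; u,v=(252,187) if n=="top" else (262,190)
    cv2.imwrite(f"pics/{n}_over.png",cv2.resize(a[v-60:v+60,u-70:u+70],None,fx=4,fy=4,interpolation=cv2.INTER_CUBIC))
E
```

```text
clock: 2.5
tcp_pos: [0.529, -0.105, 0.1998]
orientation: [-0.0, -0.193, 0.981, 0.0]
wrist_force: [-0.2, 0.8, 1.1]
finger_gap: 0.0599
grip_force: 0.0
psi -158.1 J6 -0.727 tcp [ 0.5291 -0.105   0.1998] F [-0.64 -0.28 -0.26] T [-0.004 -0.018  0.012] tilt [-0.001  0.    -1.   ] t 2.6
shift mm [-1.6  1.4 73.8]
```

View pics/scene_over.png

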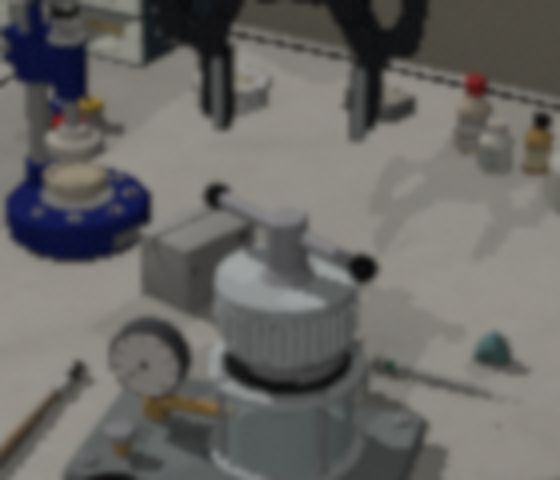

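The scene view shows the open fingers above and to either side of the cap, tips at crop px (215,128) and (358,138). They are clear of the bar line. Next I check tip height and side clearance.

Run:
```python
from h import *
c=dict(np.load("scene0.npz"))
a=np.radians(112)
for r in (.034,.040):
  for s in (1,-1):
    for z in (.2,.206,.212): print(r,s,z,np.round((np.array(proj(c,[.529+s*r*np.cos(a),-.105+s*r*np.sin(a),z]))-[192,130])*4,0))
```

```text
0.034 1 0.2 [220. 132.]
0.034 1 0.206 [220. 120.]
0.034 1 0.212 [220. 109.]
0.034 -1 0.2 [358. 142.]
0.034 -1 0.206 [358. 131.]
0.034 -1 0.212 [359. 119.]
0.04 1 0.2 [208. 131.]
0.04 1 0.206 [208. 119.]
0.04 1 0.212 [208. 108.]
0.04 -1 0.2 [370. 143.]
0.04 -1 0.206 [371. 132.]
0.04 -1 0.212 [371. 120.]
```

```bash
python3 -m handwheel '[[-1,1,20,0,0.7],[-1,1,40,0,0.7],[-1,1,50,0,0.7]]' >/dev/null && python3 guard.py .25 && python3 -m handwheel '[[0,0,7,0,0.7],[0,0,14,0,0.7],[0,0,20,0,0.7],[0,0,20,0,0.7]]' >/dev/null && python3 guard.py .25; python3 g.py
```

```text
J6 -0.722 Tz -0.047 F [-0.5  0.5 -0.4] z 0.1486 t 3.0
psi -158.2 J6 -0.722 tcp [ 0.529  -0.1034  0.1486] F [-0.48  0.47 -0.38] T [-0.    -0.002 -0.047] tilt [-0.002  0.001 -1.   ] t 3.0False
```

```bash
sed -i 's/sys.exit(\(.*\))$/sys.exit(int(\1))/' guard.py; python3 -m handwheel '[[0,0,7,0,0.7],[0,0,14,0,0.7],[0,0,20,0,0.7],[0,0,20,0,0.7]]' >/dev/null && python3 guard.py .25; G="python3 guard.py .25"; python3 -m handwheel '[[0,0,0,0.08,0.7]]' >/dev/null && $G && python3 -m handwheel '[[0,0,0,0.08,0.7]]' >/dev/null && $G && python3 -m handwheel '[[0,0,0,0.08,0.7]]' >/dev/null && $G && python3 -m handwheel '[[0,0,0,0.08,0.7]]' >/dev/null && $G && python3 -m handwheel '[[0,0,0,0.08,0.7]]' >/dev/null && $G && python3 -m handwheel '[[0,0,0,0.08,0.7]]' >/dev/null && $G; python3 g.py
```

```text
J6 -0.724 Tz -0.025 F [-0.1  0.  -0.5] z 0.1298 t 3.4
J6 -0.643 Tz -0.042 F [-0.1 -0.6  0.2] z 0.1305 t 3.5
J6 -0.561 Tz -0.002 F [-0.7  0.9  0.3] z 0.1308 t 3.6
J6 -0.481 Tz 0.082 F [-1.   0.  -0.1] z 0.1308 t 3.7
J6 -0.401 Tz 0.079 F [-0.4 -0.8  0.3] z 0.1308 t 3.8
J6 -0.321 Tz 0.091 F [-1.1  0.9 -0.9] z 0.1308 t 3.9
J6 -0.241 Tz 0.093 F [-1.3 -0.1  0.3] z 0.1307 t 4.0
psi 174.2 J6 -0.241 tcp [ 0.5299 -0.1038  0.1307] F [-1.33 -0.09  0.31] T [0.095 0.196 0.093] tilt [ 0. -0. -1.] t 4.0
```

```bash
G="python3 guard.py .3"; time ( python3 -m handwheel '[[0,0,0,0.1,0.7]]' >/dev/null && $G && python3 -m handwheel '[[0,0,0,0.1,0.7]]' >/dev/null && $G && python3 -m handwheel '[[0,0,0,0.1,0.7]]' >/dev/null && $G && python3 -m handwheel '[[0,0,0,0.1,0.7]]' >/dev/null && $G && python3 -m handwheel '[[0,0,0,0.1,0.7]]' >/dev/null && $G && python3 -m handwheel '[[0,0,0,0.1,0.7]]' >/dev/null && $G && python3 -m handwheel '[[0,0,0,0.1,0.7]]' >/dev/null && $G && python3 -m handwheel '[[0,0,0,0.1,0.7]]' >/dev/null && $G && python3 -m handwheel '[[0,0,0,0.1,0.7]]' >/dev/null && $G && python3 -m handwheel '[[0,0,0,0.1,0.7]]' >/dev/null && $G && python3 -m handwheel '[[0,0,0,0.1,0.7]]' >/dev/null && $G && python3 -m handwheel '[[0,0,0,0.1,0.7]]' >/dev/null && $G && python3 -m handwheel '[[0,0,0,0.1,0.7]]' >/dev/null && $G && python3 -m handwheel '[[0,0,0,0.1,0.7]]' >/dev/null && $G )
cat > look.py <<'E'
# cap height and bar angle from the cameras
import sys
from h import *
A=np.array([.531,-.1028])
for n in ("top","scene"):
    c=imaging.read_camera(n); P=cloud(c); d=np.linalg.norm(P[...,:2]-A,axis=-1); z=P[...,2]
    m=(d<.034)&(d>.018)&(z>.1)&(z<.1275)
    zs=z[m]; h,e=np.histogram(zs,np.arange(.1,.128,.001)); 
    b=(d<.06)&(d>.047)&(c["color"].max(-1)<60)&(z>.12)&(z<.165)
    q=P[b][:,:2]-A; ang=np.degrees(np.angle(np.mean(((q[:,0]+1j*q[:,1])/np.linalg.norm(q,axis=1))**2))/2) if len(q) else None
    print(n,"cap top mode",e[h.argmax()].round(4),"med",np.median(zs[(abs(zs-e[h.argmax()])<.003)]).round(4),"bar",ang,len(q))
    if len(sys.argv)>1:
        u,v=(252,187) if n=="top" else (262,205); cv2.imwrite(f"pics/{n}_{sys.argv[1]}.png",cv2.resize(c["color"][v-60:v+60,u-70:u+70],None,fx=4,fy=4,interpolation=cv2.INTER_CUBIC))
E
python3 look.py
```

```text
J6 -0.141 Tz 0.144 F [-1.4  0.6  0.7] z 0.1307 t 4.1
J6 -0.040 Tz 0.213 F [-0.7  1.2 -0.7] z 0.1306 t 4.2
J6 0.060 Tz 0.176 F [-1.6  1.4  1.1] z 0.1308 t 4.3
J6 0.160 Tz 0.074 F [ 0.8  1.7 -0.8] z 0.1307 t 4.4
J6 0.260 Tz 0.174 F [-1.1  1.   2. ] z 0.1308 t 4.5
J6 0.360 Tz 0.216 F [-1.4  1.5  1.7] z 0.1309 t 4.6
J6 0.460 Tz 0.259 F [-1.4  2.9 -0.6] z 0.1307 t 4.7
J6 0.560 Tz 0.047 F [-0.1  1.8 -2. ] z 0.1307 t 4.8
J6 0.660 Tz 0.085 F [-0.4  2.  -1.5] z 0.1305 t 4.9
J6 0.760 Tz 0.122 F [-0.3  3.4 -1.9] z 0.1306 t 5.0
J6 0.860 Tz 0.091 F [-0.3  1.8 -2.3] z 0.1305 t 5.1
J6 0.960 Tz 0.105 F [-0.2  2.6 -2.2] z 0.1304 t 5.2
J6 1.060 Tz 0.083 F [ 0.1  4.1 -2.1] z 0.1304 t 5.3
J6 1.160 Tz 0.087 F [ 0.9  2.9 -1.2] z 0.1304 t 5.4
top cap top mode 0.119 med 0.1196 bar None 0
scene cap top mode 0.118 med 0.119 bar -24.993785343951174 55
real	0m26.399s
user	0m39.087s
sys	0m2.888s
```

```bash
G="python3 guard.py .25"; ( python3 -m handwheel '[[0,0,3,0.05,0.7]]' >/dev/null && $G && python3 -m handwheel '[[0,0,0,0.06,0.7]]' >/dev/null && $G && python3 -m handwheel '[[0,0,0,0.06,0.7]]' >/dev/null && $G && python3 -m handwheel '[[0,0,0,0.06,0.7]]' >/dev/null && $G && python3 -m handwheel '[[0,0,0,0.06,0.7]]' >/dev/null && $G && python3 -m handwheel '[[0,0,0,0.06,0.7]]' >/dev/null && $G && python3 -m handwheel '[[0,0,0,0.06,0.7]]' >/dev/null && $G && python3 -m handwheel '[[0,0,0,0.06,0.7]]' >/dev/null && $G && python3 -m handwheel '[[0,0,0,0.06,0.7]]' >/dev/null && $G && python3 -m handwheel '[[0,0,0,0.06,0.7]]' >/dev/null && $G && python3 -m handwheel '[[0,0,0,0.06,0.7]]' >/dev/null && $G && python3 -m handwheel '[[0,0,0,0.06,0.7]]' >/dev/null && $G && python3 -m handwheel '[[0,0,0,0.06,0.7]]' >/dev/null && $G && python3 -m handwheel '[[0,0,0,0.06,0.7]]' >/dev/null && $G )
python3 look.py
```

```text
J6 1.204 Tz 0.113 F [1.9 3.6 2.2] z 0.1283 t 5.6
J6 1.265 Tz 0.134 F [1.1 3.5 1.4] z 0.1280 t 5.7
J6 1.325 Tz 0.044 F [0.2 2.8 1. ] z 0.1281 t 5.8
J6 1.385 Tz 0.067 F [0.7 3.  0.2] z 0.1281 t 5.9
J6 1.445 Tz 0.122 F [0.7 2.7 1.9] z 0.1281 t 6.0
J6 1.505 Tz 0.114 F [1.2 2.1 1. ] z 0.1281 t 6.1
J6 1.565 Tz 0.083 F [1.4 2.9 0. ] z 0.1280 t 6.2
J6 1.625 Tz 0.045 F [ 0.7  2.3 -0.5] z 0.1280 t 6.3
J6 1.685 Tz 0.105 F [2.  3.  0.4] z 0.1280 t 6.4
J6 1.745 Tz 0.086 F [0.6 3.6 0.8] z 0.1280 t 6.5
J6 1.805 Tz 0.067 F [ 1.7  3.5 -0.6] z 0.1280 t 6.6
J6 1.865 Tz 0.342 F [-0.2  3.2  0.3] z 0.1280 t 6.7
top cap top mode 0.12 med 0.1197 bar -65.32578470574515 26
scene cap top mode 0.118 med 0.1183 bar -63.040822140505945 58
```

```bash
python3 -m handwheel '[[0,0,0,0,0.7]]' >/dev/null; python3 guard.py .25; python3 -m handwheel '[[0,0,0,0.02,0.7]]' >/dev/null; python3 guard.py .25
```

```text
J6 1.863 Tz 0.252 F [0.8 3.8 0.9] z 0.1278 t 6.9
J6 1.885 Tz 0.496 F [0.9 3.4 2.4] z 0.1278 t 7.0
```

It stopped dead and stays stopped, with the cap top at 0.1197 (12 mm high), so the thread is crossed. I'll unload, lift over to the bar's other side and back off.

```bash
python3 -m handwheel '[[0,0,0,-0.04,0.7],[0,0,0,-0.08,0.7],[0,0,-18,-0.08,0.7],[0,0,-36,-0.08,0.7],[0,0,-36,-0.08,0.7],[0,0,-36,0.05,0.7],[0,0,-36,0.18,0.7],[0,0,-36,0.31,0.7]]' >/dev/null; python3 -m handwheel '[[0,0,0,0.13,0.7],[0,0,0,0.26,0.7],[0,0,0,0.39,0.7],[0,0,0,0.52,0.7],[0,0,0,0.65,0.7],[0,0,0,0.65,0.7]]' >/dev/null;python3 g.py .53 -.103 .128; python3 look.py ccw
```

```text
psi -2.7 J6 2.846 tcp [ 0.5295 -0.1042  0.1624] F [ 0.1   0.79 -0.02] T [ 0.049 -0.051  0.017] tilt [-0.001 -0.001 -1.   ] t 8.4
shift mm [ 0.5 -1.2 34.4]
top cap top mode 0.119 med 0.1194 bar -60.92074267999445 25
scene cap top mode 0.118 med 0.1186 bar -60.76898113859163 56
```

View pics/scene_ccw.png

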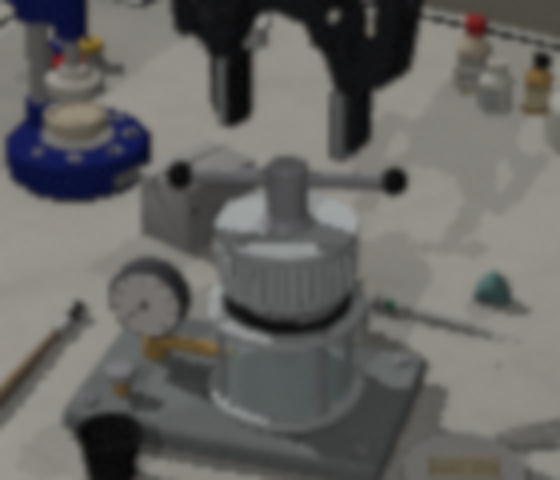

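The view shows the bar at about -61° (balls at crop px (180,175) and (395,180)), with the fingers lifted and 32° past it. That leaves them clear to lower on the anticlockwise-pushing side.

```bash
G="python3 guard.py .45"; python3 -m handwheel '[[0,0,12,0,0.7],[0,0,24,0,0.7],[0,-1,34,0,0.7],[0,-1,34,0,0.7]]' >/dev/null; python3 guard.py .25 && ( python3 -m handwheel '[[0,0,0,-0.1,0.7],[0,0,0,-0.16,0.7]]' >/dev/null && $G && python3 -m handwheel '[[0,0,0,-0.1,0.7]]' >/dev/null && $G && python3 -m handwheel '[[0,0,0,-0.1,0.7]]' >/dev/null && $G && python3 -m handwheel '[[0,0,0,-0.1,0.7]]' >/dev/null && $G && python3 -m handwheel '[[0,0,0,-0.1,0.7]]' >/dev/null && $G && python3 -m handwheel '[[0,0,0,-0.1,0.7]]' >/dev/null && $G && python3 -m handwheel '[[0,0,0,-0.1,0.7]]' >/dev/null && $G && python3 -m handwheel '[[0,0,0,-0.1,0.7]]' >/dev/null && $G && python3 -m handwheel '[[0,0,0,-0.1,0.7]]' >/dev/null && $G && python3 -m handwheel '[[0,0,0,-0.1,0.7]]' >/dev/null && $G && python3 -m handwheel '[[0,0,0,-0.1,0.7]]' >/dev/null && $G && python3 -m handwheel '[[0,0,0,-0.1,0.7]]' >/dev/null && $G && python3 -m handwheel '[[0,0,0,-0.1,0.7]]' >/dev/null && $G && python3 -m handwheel '[[0,0,0,-0.1,0.7]]' >/dev/null && $G )
python3 look.py
```

```text
J6 2.847 Tz 0.021 F [-0.1 -0.2 -1. ] z 0.1268 t 8.9
J6 2.684 Tz -0.042 F [ 2.2  1.7 -1.7] z 0.1289 t 9.1
J6 2.584 Tz -0.083 F [ 2.1  1.5 -0.9] z 0.1291 t 9.2
J6 2.483 Tz -0.086 F [ 0.6  0.8 -1.3] z 0.1292 t 9.3
J6 2.383 Tz -0.039 F [ 2.   1.7 -1.6] z 0.1292 t 9.4
J6 2.283 Tz -0.131 F [ 1.5  1.5 -1. ] z 0.1292 t 9.5
J6 2.183 Tz -0.099 F [ 1.3  1.4 -0.9] z 0.1293 t 9.6
J6 2.083 Tz -0.078 F [ 1.2  2.2 -0.6] z 0.1293 t 9.7
J6 1.983 Tz -0.093 F [2.  1.1 0.5] z 0.1294 t 9.8
J6 1.883 Tz -0.110 F [ 1.7  1.9 -0. ] z 0.1294 t 9.9
J6 1.783 Tz -0.143 F [1.9 2.8 0.3] z 0.1295 t 10.0
J6 1.684 Tz -0.268 F [1.5 3.3 2.9] z 0.1297 t 10.1
J6 1.584 Tz -0.463 F [2.1 4.7 3.3] z 0.1298 t 10.2
top cap top mode 0.121 med 0.1215 bar 9.328781577251354 13
scene cap top mode 0.119 med 0.1198 bar 8.73254569271937 27
```

```bash
G="python3 guard.py .7"; ( python3 -m handwheel '[[0,0,0,-0.06,0.7]]' >/dev/null && $G && python3 -m handwheel '[[0,0,0,-0.06,0.7]]' >/dev/null && $G && python3 -m handwheel '[[0,0,0,-0.08,0.7]]' >/dev/null && $G && python3 -m handwheel '[[0,0,0,-0.1,0.7]]' >/dev/null && $G && python3 -m handwheel '[[0,0,0,-0.1,0.7]]' >/dev/null && $G && python3 -m handwheel '[[0,0,0,-0.1,0.7]]' >/dev/null && $G && python3 -m handwheel '[[0,0,0,-0.1,0.7]]' >/dev/null && $G && python3 -m handwheel '[[0,0,0,-0.1,0.7]]' >/dev/null && $G && python3 -m handwheel '[[0,0,0,-0.1,0.7]]' >/dev/null && $G && python3 -m handwheel '[[0,0,0,-0.1,0.7]]' >/dev/null && $G && python3 -m handwheel '[[0,0,0,-0.1,0.7]]' >/dev/null && $G && python3 -m handwheel '[[0,0,0,-0.1,0.7]]' >/dev/null && $G && python3 -m handwheel '[[0,0,0,-0.1,0.7]]' >/dev/null && $G && python3 -m handwheel '[[0,0,0,-0.1,0.7]]' >/dev/null && $G && python3 -m handwheel '[[0,0,0,-0.1,0.7]]' >/dev/null && $G && python3 -m handwheel '[[0,0,0,-0.1,0.7]]' >/dev/null && $G  )
python3 look.py
```

```text
J6 1.530 Tz -0.726 F [0.5 5.6 8.2] z 0.1301 t 10.4
top cap top mode 0.121 med 0.1216 bar 11.195083842769138 24
scene cap top mode 0.12 med 0.1206 bar 10.797724206414948 30
```

Wrist Fz is +8 N, so the fingers are being dragged up by the rising bar and hold it down by friction. I'll let the tool rise with it.

```bash
G="python3 guard.py .8"; python3 -m handwheel '[[0,0,-2,0,0.7]]' >/dev/null; python3 guard.py .6 && python3 -m handwheel '[[0,0,-1.5,-0.05,0.7]]' >/dev/null && $G && python3 -m handwheel '[[0,0,-1,-0.05,0.7]]' >/dev/null && $G && python3 -m handwheel '[[0,0,-1,-0.05,0.7]]' >/dev/null && $G ; python3 look.py up
```

```text
J6 1.530 Tz -0.077 F [ 0.1  2.  -0.6] z 0.1314 t 10.6
J6 1.478 Tz -0.056 F [ 2.   1.7 -3.3] z 0.1325 t 10.7
J6 1.427 Tz -0.048 F [ 0.1  1.4 -1.6] z 0.1333 t 10.8
J6 1.377 Tz -0.114 F [ 1.   0.9 -1.7] z 0.1342 t 10.9
top cap top mode 0.124 med 0.1246 bar 18.691213144637704 63
scene cap top mode 0.122 med 0.1227 bar 19.556610814207275 28
```

View pics/scene_up.png

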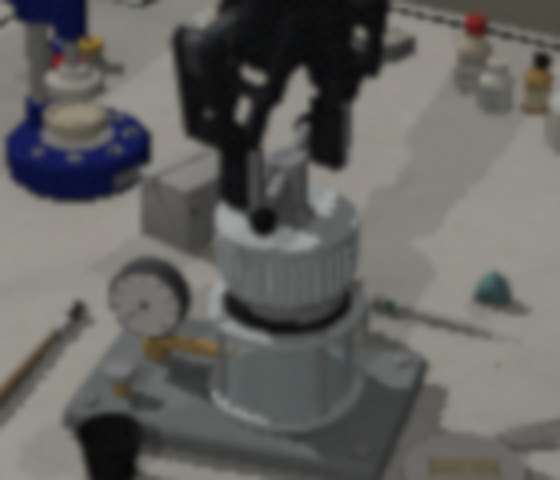

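The bar is now at about 19° (near ball at crop px (262,220)) and the cap has risen to 16 mm, on the level part. The drop is expected near 102°.

```bash
G="python3 guard.py .4"; ( python3 -m handwheel '[[0,0,2,-0.05,0.7]]' >/dev/null && $G && python3 -m handwheel '[[0,0,0,-0.1,0.7]]' >/dev/null && $G && python3 -m handwheel '[[0,0,0,-0.1,0.7]]' >/dev/null && $G && python3 -m handwheel '[[0,0,0,-0.1,0.7]]' >/dev/null && $G && python3 -m handwheel '[[0,0,0,-0.1,0.7]]' >/dev/null && $G && python3 -m handwheel '[[0,0,0,-0.1,0.7]]' >/dev/null && $G && python3 -m handwheel '[[0,0,0,-0.1,0.7]]' >/dev/null && $G && python3 -m handwheel '[[0,0,0,-0.1,0.7]]' >/dev/null && $G && python3 -m handwheel '[[0,0,0,-0.1,0.7]]' >/dev/null && $G && python3 -m handwheel '[[0,0,0,-0.1,0.7]]' >/dev/null && $G && python3 -m handwheel '[[0,0,0,-0.1,0.7]]' >/dev/null && $G && python3 -m handwheel '[[0,0,0,-0.1,0.7]]' >/dev/null && $G && python3 -m handwheel '[[0,0,0,-0.1,0.7]]' >/dev/null && $G && python3 -m handwheel '[[0,0,0,-0.1,0.7]]' >/dev/null && $G && python3 -m handwheel '[[0,0,0,-0.05,0.7]]' >/dev/null && $G  )
python3 look.py
```

```text
J6 1.329 Tz -0.228 F [-1.6  2.8  3.6] z 0.1329 t 11.1
J6 1.227 Tz -0.031 F [-0.1  2.2 -0.7] z 0.1327 t 11.2
J6 1.126 Tz -0.325 F [-0.1  2.2  3.4] z 0.1327 t 11.3
J6 1.026 Tz -0.098 F [-0.6  0.5  0.1] z 0.1330 t 11.4
J6 0.926 Tz -0.403 F [-1.3  2.   2.2] z 0.1328 t 11.5
top cap top mode 0.121 med 0.122 bar 43.53369357968823 66
scene cap top mode 0.121 med 0.1214 bar 43.88435610446761 41
```

```bash
python3 -m handwheel '[[0,0,0,0.01,0.7]]' >/dev/null; python3 guard.py .4; python3 look.py
python3 - <<'E'
from h import *
c=imaging.read_camera("top");P=cloud(c);d=np.linalg.norm(P[...,:2]-[.531,-.1028],axis=-1);z=P[...,2]
print(np.histogram(z[(d<.034)],np.arange(.112,.17,.002)))
b=z[(d<.01)]; print(np.median(b))
E
```

```text
J6 0.941 Tz 0.011 F [0.3 1.1 0.8] z 0.1328 t 11.7
top cap top mode 0.124 med 0.1246 bar 44.293830661856916 66
scene cap top mode 0.122 med 0.1223 bar 42.96671754983882 36
(array([0, 0, 0, 0, 1, 2, 1, 0, 0, 0, 0, 0, 0, 0, 0, 0, 0, 0, 0, 0, 0, 0,
       0, 0, 0, 0, 0, 0, 0]), array([0.112, 0.114, 0.116, 0.118, 0.12 , 0.122, 0.124, 0.126, 0.128,
       0.13 , 0.132, 0.134, 0.136, 0.138, 0.14 , 0.142, 0.144, 0.146,
       0.148, 0.15 , 0.152, 0.154, 0.156, 0.158, 0.16 , 0.162, 0.164,
       0.166, 0.168, 0.17 ]))
0.6175630358860558
```

```bash
G="python3 guard.py .5"; ( python3 -m handwheel '[[0,0,0,-0.1,0.7]]' >/dev/null && $G && python3 -m handwheel '[[0,0,0,-0.1,0.7]]' >/dev/null && $G && python3 -m handwheel '[[0,0,0,-0.1,0.7]]' >/dev/null && $G && python3 -m handwheel '[[0,0,0,-0.1,0.7]]' >/dev/null && $G && python3 -m handwheel '[[0,0,0,-0.1,0.7]]' >/dev/null && $G && python3 -m handwheel '[[0,0,0,-0.1,0.7]]' >/dev/null && $G && python3 -m handwheel '[[0,0,0,-0.1,0.7]]' >/dev/null && $G && python3 -m handwheel '[[0,0,0,-0.1,0.7]]' >/dev/null && $G && python3 -m handwheel '[[0,0,0,-0.1,0.7]]' >/dev/null && $G && python3 -m handwheel '[[0,0,0,-0.1,0.7]]' >/dev/null && $G && python3 -m handwheel '[[0,0,0,-0.05,0.7]]' >/dev/null && $G && python3 -m handwheel '[[0,0,0,-0.05,0.7]]' >/dev/null && $G  && python3 -m handwheel '[[0,0,0,-0.05,0.7]]' >/dev/null && $G )
python3 look.py
```

```text
J6 0.837 Tz -0.129 F [ 0.4 -0.1  0.6] z 0.1327 t 11.9
J6 0.735 Tz -0.032 F [ 0.3  0.3 -0.2] z 0.1327 t 12.1
J6 0.635 Tz -0.229 F [-0.5  0.6  2. ] z 0.1327 t 12.2
J6 0.535 Tz -0.221 F [-0.2  0.1  1.6] z 0.1329 t 12.2
J6 0.435 Tz -0.253 F [-0.3  0.6  0.5] z 0.1328 t 12.3
J6 0.335 Tz -0.265 F [-0.3  0.7  4.6] z 0.1331 t 12.4
J6 0.235 Tz -0.088 F [ 1.3  0.2 -0.5] z 0.1331 t 12.6
J6 0.135 Tz -0.265 F [1.1 1.6 3.5] z 0.1330 t 12.7
J6 0.035 Tz -0.192 F [-0.2  0.8  4.5] z 0.1333 t 12.8
J6 -0.065 Tz -0.035 F [1.1 0.5 0.6] z 0.1331 t 12.8
J6 -0.114 Tz -0.050 F [ 0.8  0.2 -0.3] z 0.1329 t 12.9
J6 -0.163 Tz -0.129 F [0.5 0.1 0.7] z 0.1330 t 13.1
J6 -0.213 Tz -0.150 F [ 1.   0.  -0.1] z 0.1330 t 13.2
top cap top mode 0.116 med 0.1165 bar -68.21647487716946 40
scene cap top mode 0.114 med 0.1145 bar -69.93091816036532 57
```

The cap top is at 0.1165, about 8 mm above the seat, so it is caught right. Next I lift over and screw down clockwise.

```bash
python3 -m handwheel '[[0,0,0,0.06,0.7],[0,0,-15,0.06,0.7],[0,0,-32,0.06,0.7],[0,0,-32,0.06,0.7],[0,0,-32,-0.07,0.7],[0,0,-32,-0.2,0.7],[0,0,-32,-0.33,0.7],[0,0,-32,-0.46,0.7]]' >/dev/null; python3 -m handwheel '[[0,0,0,-0.13,0.7],[0,0,0,-0.26,0.7],[0,0,0,-0.39,0.7],[0,0,0,-0.52,0.7],[0,0,0,-0.64,0.7],[0,0,0,-0.64,0.7]]' >/dev/null;python3 g.py .53 -.103 .124; python3 look.py cw2
```

```text
psi -124.3 J6 -1.312 tcp [ 0.5296 -0.1028  0.1639] F [1.04 0.6  0.45] T [-0.038 -0.005 -0.026] tilt [-0.001  0.    -1.   ] t 14.65
shift mm [-0.1 -0.5 39.9]
top cap top mode 0.115 med 0.1159 bar -69.43303673813938 61
scene cap top mode 0.114 med 0.1146 bar -69.75174130896471 57
```

View pics/scene_cw2.png

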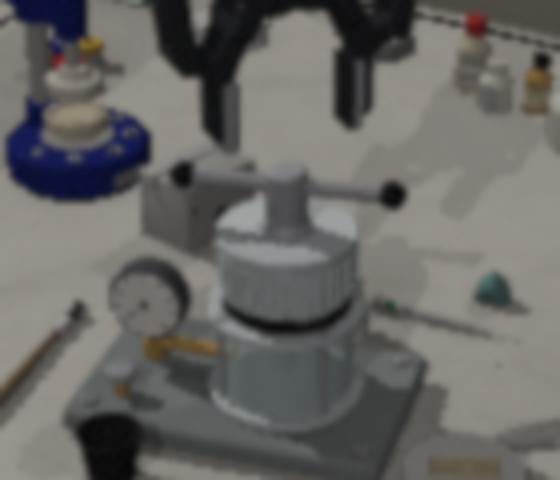

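The cap now stands visibly lower, with the fingers clear of the bar (balls at crop px (182,173) and (393,195)).

```bash
G="python3 guard.py .4"; python3 -m handwheel '[[0,0,15,0,0.7],[0,0,30,0,0.7],[0,0,41,0,0.7],[0,0,41,0,0.7]]' >/dev/null; python3 guard.py .25 && ( python3 -m handwheel '[[0,0,0,0.1,0.7],[0,0,0.2,0.2,0.7],[0,0,0.4,0.3,0.7]]' >/dev/null && $G && python3 -m handwheel '[[0,0,0.1,0.1,0.7],[0,0,0.2,0.2,0.7],[0,0,0.4,0.3,0.7]]' >/dev/null && $G && python3 -m handwheel '[[0,0,0.1,0.1,0.7],[0,0,0.2,0.2,0.7],[0,0,0.4,0.3,0.7]]' >/dev/null && $G && python3 -m handwheel '[[0,0,0.1,0.1,0.7],[0,0,0.2,0.2,0.7],[0,0,0.4,0.3,0.7]]' >/dev/null && $G && python3 -m handwheel '[[0,0,0.1,0.1,0.7],[0,0,0.2,0.2,0.7],[0,0,0.4,0.3,0.7]]' >/dev/null && $G && python3 -m handwheel '[[0,0,0.1,0.1,0.7],[0,0,0.2,0.2,0.7],[0,0,0.4,0.3,0.7]]' >/dev/null && $G && python3 -m handwheel '[[0,0,0.1,0.1,0.7],[0,0,0.2,0.2,0.7],[0,0,0.4,0.3,0.7]]' >/dev/null && $G ); python3 g.py; python3 look.py
```

```text
J6 -1.311 Tz -0.008 F [-0.5 -0.5  0.3] z 0.1220 t 15.2
J6 -1.007 Tz 0.086 F [ 0.4  1.8 -1.5] z 0.1239 t 15.4
J6 -0.707 Tz 0.056 F [ 0.3  1.4 -0.6] z 0.1235 t 15.8
J6 -0.407 Tz 0.063 F [-0.2  1.1 -0.4] z 0.1232 t 16.1
J6 -0.107 Tz 0.117 F [0.5 1.4 0.1] z 0.1228 t 16.4
J6 0.193 Tz 0.126 F [ 0.2  0.9 -0.6] z 0.1224 t 16.6
J6 0.492 Tz 0.059 F [-1.4  3.1 -1.1] z 0.1221 t 16.9
J6 0.793 Tz 0.160 F [ 0.4  1.9 -1.6] z 0.1217 t 17.2
psi 115.1 J6 0.793 tcp [ 0.5303 -0.1024  0.1217] F [ 0.39  1.92 -1.61] T [ 0.344 -0.069  0.16 ] tilt [ 0.001  0.001 -1.   ] t 17.25
top cap top mode 0.114 med 0.1141 bar None 0
scene cap top mode 0.111 med 0.1116 bar -2.399113914084042 45
```

Turning freely and sinking (cap top down 2–3 mm), so I continue to the end of J6's range.

```bash
G="python3 guard.py .4"; ( python3 -m handwheel '[[0,0,0.1,0.1,0.7],[0,0,0.2,0.2,0.7],[0,0,0.4,0.3,0.7]]' >/dev/null && $G && python3 -m handwheel '[[0,0,0.1,0.1,0.7],[0,0,0.2,0.2,0.7],[0,0,0.4,0.3,0.7]]' >/dev/null && $G && python3 -m handwheel '[[0,0,0.1,0.1,0.7],[0,0,0.2,0.2,0.7],[0,0,0.4,0.3,0.7]]' >/dev/null && $G && python3 -m handwheel '[[0,0,0.1,0.1,0.7],[0,0,0.2,0.2,0.7],[0,0,0.4,0.3,0.7]]' >/dev/null && $G && python3 -m handwheel '[[0,0,0.1,0.1,0.7],[0,0,0.2,0.2,0.7],[0,0,0.4,0.3,0.7]]' >/dev/null && $G && python3 -m handwheel '[[0,0,0.1,0.1,0.7],[0,0,0.2,0.2,0.7],[0,0,0.4,0.3,0.7]]' >/dev/null && $G && python3 -m handwheel '[[0,0,0.1,0.1,0.7],[0,0,0.2,0.2,0.7],[0,0,0.4,0.3,0.7]]' >/dev/null && $G ); python3 g.py; python3 look.py
```

```text
J6 1.089 Tz 0.331 F [0.3 0.9 1.6] z 0.1212 t 17.6
J6 1.389 Tz 0.222 F [1.  1.2 2.5] z 0.1210 t 17.9
J6 1.689 Tz 0.156 F [-0.3  1.6  3.3] z 0.1208 t 18.2
J6 1.989 Tz 0.259 F [-0.2 -0.2  4. ] z 0.1206 t 18.6
J6 2.289 Tz 0.118 F [-0.  -0.1  1.4] z 0.1203 t 18.9
J6 2.589 Tz 0.100 F [ 0.3  0.1 -0.1] z 0.1193 t 19.1
J6 2.889 Tz 0.399 F [-2.8  0.7  3.2] z 0.1188 t 19.4
psi -5.1 J6 2.889 tcp [ 0.5299 -0.1032  0.1188] F [-2.83  0.73  3.19] T [-0.036  0.527  0.399] tilt [ 0.    -0.001 -1.   ] t 19.45
top cap top mode 0.111 med 0.1108 bar 58.20520517311472 63
scene cap top mode 0.107 med 0.108 bar 55.29315762444068 34
```

```bash
python3 -m handwheel '[[0,0,0,-0.06,0.7],[0,0,-16,-0.06,0.7],[0,0,-34,-0.06,0.7],[0,0,-34,-0.06,0.7],[0,0,-34,-0.2,0.7],[0,0,-34,-0.34,0.7],[0,0,-34,-0.48,0.7],[0,0,-34,-0.62,0.7]]' >/dev/null; python3 -m handwheel '[[0,0,0,-0.14,0.7],[0,0,0,-0.28,0.7],[0,0,0,-0.42,0.7],[0,0,0,-0.56,0.7],[0,0,0,-0.7,0.7],[0,0,0,-0.84,0.7],[0,0,0,-0.98,0.7],[0,0,0,-1.12,0.7]]' >/dev/null; python3 -m handwheel '[[0,0,0,-0.14,0.7],[0,0,0,-0.28,0.7],[0,0,0,-0.42,0.7],[0,0,0,-0.56,0.7],[0,0,0,-0.7,0.7],[0,0,0,-0.84,0.7],[0,0,0,-0.98,0.7],[0,0,0,-1.12,0.7]]' >/dev/null; python3 -m handwheel '[[0,0,0,-0.14,0.7],[0,0,0,-0.28,0.7],[0,0,0,-0.41,0.7],[0,0,0,-0.41,0.7]]' >/dev/null; python3 g.py .53 -.103 .118; python3 look.py
```

```text
psi -177.5 J6 -0.385 tcp [ 0.5298 -0.1028  0.1515] F [-0.32  0.88  0.64] T [-0.005  0.029 -0.015] tilt [-0.001  0.    -1.   ] t 22.35
shift mm [-0.2 -0.2 33.5]
top cap top mode 0.11 med 0.1115 bar 57.986529468353275 64
scene cap top mode 0.109 med 0.1095 bar 56.741281431558946 43
```

```bash
G="python3 guard.py .4"; python3 -m handwheel '[[0,0,12,0,0.7],[0,0,24,0,0.7],[0,0,34,0,0.7],[0,0,34,0,0.7]]' >/dev/null; python3 guard.py .25 && ( python3 -m handwheel '[[0,0,0,0.1,0.7],[0,0,0.2,0.2,0.7],[0,0,0.4,0.3,0.7]]' >/dev/null && $G && python3 -m handwheel '[[0,0,0.1,0.1,0.7],[0,0,0.2,0.2,0.7],[0,0,0.4,0.3,0.7]]' >/dev/null && $G && python3 -m handwheel '[[0,0,0.1,0.1,0.7],[0,0,0.2,0.2,0.7],[0,0,0.4,0.3,0.7]]' >/dev/null && $G && python3 -m handwheel '[[0,0,0.1,0.1,0.7],[0,0,0.2,0.2,0.7],[0,0,0.4,0.3,0.7]]' >/dev/null && $G && python3 -m handwheel '[[0,0,0.1,0.1,0.7],[0,0,0.2,0.2,0.7],[0,0,0.4,0.3,0.7]]' >/dev/null && $G && python3 -m handwheel '[[0,0,0.1,0.1,0.7],[0,0,0.2,0.2,0.7],[0,0,0.4,0.3,0.7]]' >/dev/null && $G && python3 -m handwheel '[[0,0,0.1,0.1,0.7],[0,0,0.2,0.2,0.7]]' >/dev/null && $G ); python3 g.py; python3 look.py
```

```text
J6 -0.382 Tz -0.050 F [-0.6  0.4  0.5] z 0.1158 t 22.9
J6 -0.078 Tz 0.035 F [ 0.1 -0.  -1. ] z 0.1175 t 23.1
J6 0.222 Tz 0.111 F [-0.2  0.  -0.9] z 0.1171 t 23.4
J6 0.522 Tz 0.048 F [ 0.2  0.8 -1.9] z 0.1167 t 23.8
J6 0.822 Tz 0.137 F [-0.5  2.1  0.4] z 0.1163 t 24.1
J6 1.122 Tz 0.128 F [0.2 3.1 0.2] z 0.1159 t 24.4
J6 1.421 Tz 0.214 F [-1.1  3.   1.8] z 0.1158 t 24.6
J6 1.622 Tz 0.133 F [0.2 3.3 1.1] z 0.1157 t 24.9
psi 67.6 J6 1.622 tcp [ 0.5302 -0.102   0.1157] F [0.2  3.27 1.06] T [ 0.589 -0.123  0.133] tilt [ 0.001  0.001 -1.   ] t 24.85
top cap top mode 0.109 med 0.1095 bar None 0
scene cap top mode 0.107 med 0.1072 bar -50.50985286572572 64
```

```bash
G="python3 guard.py .35"; ( python3 -m handwheel '[[0,0,0.1,0.06,0.7]]' >/dev/null && $G && python3 -m handwheel '[[0,0,0.1,0.06,0.7]]' >/dev/null && $G && python3 -m handwheel '[[0,0,0.1,0.06,0.7]]' >/dev/null && $G && python3 -m handwheel '[[0,0,0.1,0.06,0.7]]' >/dev/null && $G && python3 -m handwheel '[[0,0,0.1,0.06,0.7]]' >/dev/null && $G && python3 -m handwheel '[[0,0,0.1,0.06,0.7]]' >/dev/null && $G && python3 -m handwheel '[[0,0,0.1,0.06,0.7]]' >/dev/null && $G && python3 -m handwheel '[[0,0,0.1,0.06,0.7]]' >/dev/null && $G && python3 -m handwheel '[[0,0,0.1,0.06,0.7]]' >/dev/null && $G && python3 -m handwheel '[[0,0,0.1,0.06,0.7]]' >/dev/null && $G && python3 -m handwheel '[[0,0,0,0.06,0.7]]' >/dev/null && $G && python3 -m handwheel '[[0,0,0,0.06,0.7]]' >/dev/null && $G && python3 -m handwheel '[[0,0,0,0.06,0.7]]' >/dev/null && $G && python3 -m handwheel '[[0,0,0,0.06,0.7]]' >/dev/null && $G && python3 -m handwheel '[[0,0,0,0.06,0.7]]' >/dev/null && $G ); python3 look.py
```

```text
J6 1.676 Tz 0.097 F [ 2.5  2.7 -0. ] z 0.1156 t 25.1
J6 1.737 Tz 0.101 F [1.2 2.  0.3] z 0.1155 t 25.1
J6 1.797 Tz 0.090 F [ 1.3  1.7 -0.3] z 0.1154 t 25.2
J6 1.857 Tz 0.090 F [1.2 2.3 0.7] z 0.1153 t 25.4
J6 1.917 Tz 0.067 F [1.6 1.2 1. ] z 0.1153 t 25.4
J6 1.977 Tz 0.030 F [ 0.8  1.3 -0.8] z 0.1152 t 25.6
J6 2.037 Tz 0.080 F [0.8 1.  0.9] z 0.1151 t 25.6
J6 2.097 Tz -0.012 F [2.  0.9 1.1] z 0.1150 t 25.8
J6 2.157 Tz 0.060 F [0.7 0.6 0.7] z 0.1149 t 25.9
J6 2.217 Tz -0.028 F [ 1.5 -0.   0.9] z 0.1148 t 25.9
J6 2.277 Tz 0.087 F [0.2 0.1 0.6] z 0.1148 t 26.1
J6 2.337 Tz -0.004 F [0.2 1.4 0.6] z 0.1148 t 26.1
J6 2.397 Tz 0.068 F [0.1 1.3 0.5] z 0.1148 t 26.2
J6 2.457 Tz 0.036 F [-0.1  0.7  0.1] z 0.1148 t 26.4
J6 2.517 Tz 0.030 F [-0.1  0.7  0.6] z 0.1148 t 26.4
top cap top mode 0.109 med 0.1093 bar 79.48832633450742 64
scene cap top mode 0.106 med 0.107 bar 77.55797349988225 32
```

```bash
G="python3 guard.py .35"; ( python3 -m handwheel '[[0,0,0,0.06,0.7]]' >/dev/null && $G && python3 -m handwheel '[[0,0,0,0.06,0.7]]' >/dev/null && $G && python3 -m handwheel '[[0,0,0,0.06,0.7]]' >/dev/null && $G && python3 -m handwheel '[[0,0,0,0.06,0.7]]' >/dev/null && $G && python3 -m handwheel '[[0,0,0,0.06,0.7]]' >/dev/null && $G && python3 -m handwheel '[[0,0,0,0.06,0.7]]' >/dev/null && $G && python3 -m handwheel '[[0,0,0,0.06,0.7]]' >/dev/null && $G && python3 -m handwheel '[[0,0,0,0.06,0.7]]' >/dev/null && $G  ); python3 look.py fin
```

```text
J6 2.575 Tz 0.102 F [ 1.1  0.3 -0.2] z 0.1147 t 26.6
J6 2.637 Tz 0.040 F [ 0.2 -0.   0.2] z 0.1147 t 26.8
J6 2.697 Tz 0.050 F [-0.5  0.5  0.3] z 0.1147 t 26.9
J6 2.757 Tz 0.018 F [0.2 1.4 0.5] z 0.1147 t 26.9
J6 2.817 Tz 0.004 F [-0.7 -0.3  0.6] z 0.1147 t 27.1
J6 2.877 Tz 0.031 F [-0.3  0.8  0.7] z 0.1147 t 27.1
J6 2.937 Tz 0.013 F [0.3 0.2 0.5] z 0.1146 t 27.2
J6 2.997 Tz 0.028 F [ 0.3 -0.9  1.2] z 0.1146 t 27.4
top cap top mode 0.108 med 0.1089 bar 51.39424990596681 66
scene cap top mode 0.107 med 0.1071 bar 50.591054543932344 37
```

View pics/scene_fin.png

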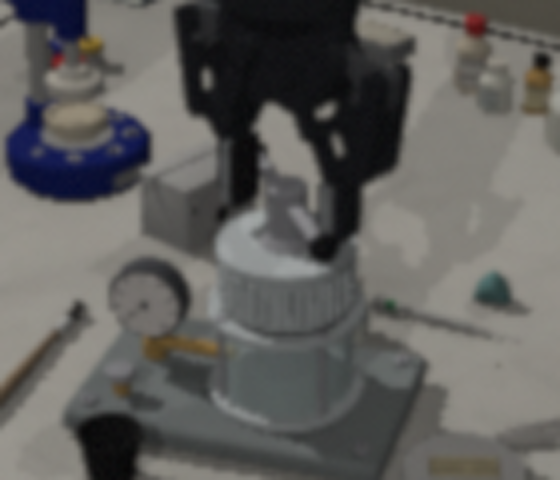

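The skirt nearly touches the ring, and the cap top reads 0.1089 against 0.108 when home. It hasn't stiffened yet and J6 is at its limit, so I regrip and go on.

```bash
python3 -m handwheel '[[0,0,0,-0.06,0.7],[0,0,-16,-0.06,0.7],[0,0,-34,-0.06,0.7],[0,0,-34,-0.06,0.7],[0,0,-34,-0.2,0.7],[0,0,-34,-0.34,0.7],[0,0,-34,-0.48,0.7],[0,0,-34,-0.62,0.7]]' >/dev/null; python3 -m handwheel '[[0,0,0,-0.14,0.7],[0,0,0,-0.28,0.7],[0,0,0,-0.42,0.7],[0,0,0,-0.56,0.7],[0,0,0,-0.7,0.7],[0,0,0,-0.84,0.7],[0,0,0,-0.98,0.7],[0,0,0,-1.12,0.7]]' >/dev/null; python3 -m handwheel '[[0,0,0,-0.14,0.7],[0,0,0,-0.28,0.7],[0,0,0,-0.42,0.7],[0,0,0,-0.56,0.7],[0,0,0,-0.7,0.7],[0,0,0,-0.84,0.7],[0,0,0,-0.98,0.7],[0,0,0,-1.12,0.7]]' >/dev/null; python3 -m handwheel '[[0,0,0,-0.14,0.7],[0,0,0,-0.28,0.7],[0,0,0,-0.41,0.7],[0,0,0,-0.41,0.7]]' >/dev/null; python3 g.py .53 -.103 .115; python3 look.py
```

```text
psi 176.2 J6 -0.275 tcp [ 0.5296 -0.1028  0.1477] F [-0.26  0.    0.63] T [0.036 0.036 0.008] tilt [-0.001  0.    -1.   ] t 30.25
shift mm [-0.5 -0.2 32.7]
top cap top mode 0.109 med 0.109 bar 50.407496831126785 64
scene cap top mode 0.107 med 0.1071 bar 50.14087129705934 48
```

```bash
G="python3 guard.py .45"; python3 -m handwheel '[[0,0,12,0,0.7],[0,0,24,0,0.7],[0,0,33,0,0.7],[0,0,33,0,0.7]]' >/dev/null; python3 guard.py .25 && ( python3 -m handwheel '[[0,0,0,0.08,0.7],[0,0,0,0.16,0.7]]' >/dev/null && $G && python3 -m handwheel '[[0,0,0,0.06,0.7]]' >/dev/null && $G && python3 -m handwheel '[[0,0,0,0.06,0.7]]' >/dev/null && $G && python3 -m handwheel '[[0,0,0,0.06,0.7]]' >/dev/null && $G && python3 -m handwheel '[[0,0,0,0.06,0.7]]' >/dev/null && $G && python3 -m handwheel '[[0,0,0,0.06,0.7]]' >/dev/null && $G && python3 -m handwheel '[[0,0,0,0.06,0.7]]' >/dev/null && $G && python3 -m handwheel '[[0,0,0,0.06,0.7]]' >/dev/null && $G && python3 -m handwheel '[[0,0,0,0.06,0.7]]' >/dev/null && $G && python3 -m handwheel '[[0,0,0,0.06,0.7]]' >/dev/null && $G && python3 -m handwheel '[[0,0,0,0.06,0.7]]' >/dev/null && $G && python3 -m handwheel '[[0,0,0,0.06,0.7]]' >/dev/null && $G ); python3 look.py
```

```text
J6 -0.272 Tz 0.017 F [-0.3  0.8  0.3] z 0.1133 t 30.8
J6 -0.109 Tz 0.034 F [ 0.9  0.3 -0.4] z 0.1154 t 30.9
J6 -0.050 Tz 0.335 F [ 0.5 -1.3 -2.8] z 0.1154 t 31.1
J6 0.009 Tz 1.081 F [ 2.2 -2.9 -3.5] z 0.1154 t 31.1
top cap top mode 0.108 med 0.1092 bar 44.804027866917195 62
scene cap top mode 0.106 med 0.107 bar 43.310088635847656 36
```

```bash
python3 -m handwheel '[[0,0,0,0,0.7]]' >/dev/null; python3 guard.py .45; python3 -m handwheel '[[0,0,0,0.03,0.7]]' >/dev/null; python3 guard.py .45; python3 look.py
```

```text
J6 0.006 Tz 0.730 F [ 1.8 -2.2 -4.6] z 0.1154 t 31.4
J6 0.036 Tz 1.348 F [ 4.4 -2.6 -5.5] z 0.1154 t 31.4
top cap top mode 0.11 med 0.1103 bar 43.20201261527306 64
scene cap top mode 0.107 med 0.1072 bar 43.1935528210569 34
```

It is stiff and stays stiff. I'll unload, withdraw upward and check the height.

```bash
python3 -m handwheel '[[0,0,0,-0.1,0.7],[0,0,0,-0.12,0.7],[0,0,-20,-0.12,0.7],[0,0,-60,-0.12,0.7],[0,0,-100,-0.12,0.7]]' >/dev/null; python3 -m handwheel '[[0,-40,0,0,0.7],[0,-80,0,0,0.7],[0,-120,0,0,0.7],[0,-160,0,0,0.7],[0,-160,0,0,0.7]]' >/dev/null; python3 g.py; python3 look.py end
python3 - <<'E'
from h import *
A=np.array([.531,-.1028])
for n in ("top","scene"):
    a=dict(np.load(n+"0.npz")); b=imaging.read_camera(n)
    for c in (a,b):
        P=cloud(c);d=np.linalg.norm(P[...,:2]-A,axis=-1);z=P[...,2]
        m=(d>.018)&(d<.033)&(z<.129)&(z>.1); t=(d<.009)&(z>.13)
        print(n,"captop",np.median(z[m]).round(4),m.sum(),"boss",np.median(z[t]).round(4),t.sum())
E
```

```text
psi 164.8 J6 -0.371 tcp [ 0.4881 -0.2615  0.2157] F [-0.75  0.88 -0.11] T [ 0.045 -0.    -0.023] tilt [ 0.    -0.001 -1.   ] t 32.55
top cap top mode 0.108 med 0.1087 bar 48.306171020617974 116
scene cap top mode 0.107 med 0.1071 bar 47.59811221931949 37
top captop 0.1243 787 boss 0.1581 104
top captop 0.1091 769 boss 0.1429 101
scene captop 0.1226 216 boss 0.1563 43
scene captop 0.1072 212 boss 0.1407 34
```

View pics/scene_end.png

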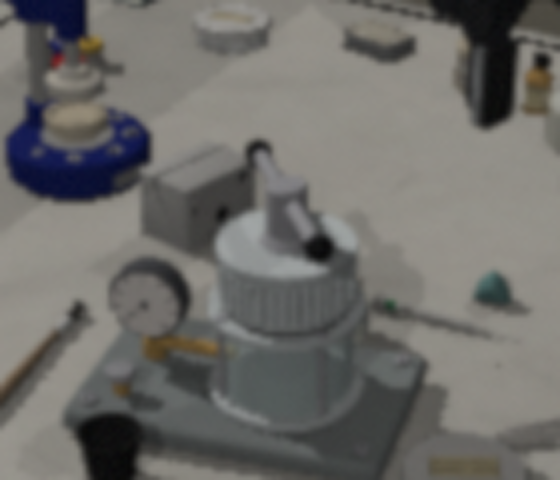

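Run:
```python
from h import *
for n,A in (("top",[.5317,-.1024]),("scene",[.5285,-.1035])):
    s=[[],[]]
    for k in range(4):
        c=dict(np.load(n+"0.npz")) if k==0 else imaging.read_camera(n)
        P=cloud(c);d=np.linalg.norm(P[...,:2]-A,axis=-1);z=P[...,2]
        f=lambda m:(np.mean(z[m]).round(5),np.std(z[m]).round(4),int(m.sum()))
        print(n,k,"top",f((d>.019)&(d<.032)&(abs(z-(.1235 if k==0 else .108))<.005)),"flange",f((d>.0385)&(d<.0415)&(abs(z-.072)<.004)),"boss",f((d<.008)&(z>.135)),"plate",f((d<.09)&(abs(z-.016)<.006)),"bench",f((d>.12)&(d<.2)&(abs(z)<.006)))
```

```text
top 0 top (np.float64(0.12423), np.float64(0.0014), 688) flange (np.float64(0.07279), np.float64(0.0015), 118) boss (np.float64(0.1581), np.float64(0.0015), 80) plate (np.float64(0.01687), np.float64(0.0019), 2482) bench (np.float64(0.00098), np.float64(0.0017), 20957)
top 1 top (np.float64(0.10892), np.float64(0.0015), 664) flange (np.float64(0.07292), np.float64(0.0014), 132) boss (np.float64(0.14304), np.float64(0.0013), 78) plate (np.float64(0.01676), np.float64(0.0018), 2625) bench (np.float64(0.00097), np.float64(0.0017), 16115)
top 2 top (np.float64(0.10884), np.float64(0.0014), 665) flange (np.float64(0.07275), np.float64(0.0015), 134) boss (np.float64(0.14288), np.float64(0.0015), 80) plate (np.float64(0.01688), np.float64(0.0019), 2631) bench (np.float64(0.00098), np.float64(0.0017), 16045)
top 3 top (np.float64(0.10888), np.float64(0.0014), 667) flange (np.float64(0.07281), np.float64(0.0016), 133) boss (np.float64(0.14297), np.float64(0.0012), 78) plate (np.float64(0.01682), np.float64(0.0018), 2629) bench (np.float64(0.00098), np.float64(0.0017), 16031)
scene 0 top (np.f
[... 369 characters left out ...]
s (np.float64(0.14012), np.float64(0.0018), 34) plate (np.float64(0.01547), np.float64(0.0023), 1338) bench (np.float64(-0.00068), np.float64(0.0014), 8667)
scene 2 top (np.float64(0.10707), np.float64(0.0008), 186) flange (np.float64(0.07053), np.float64(0.0014), 77) boss (np.float64(0.14019), np.float64(0.0014), 31) plate (np.float64(0.01549), np.float64(0.0024), 1354) bench (np.float64(-0.00067), np.float64(0.0014), 8652)
scene 3 top (np.float64(0.10719), np.float64(0.0008), 182) flange (np.float64(0.07053), np.float64(0.0014), 79) boss (np.float64(0.14045), np.float64(0.0012), 27) plate (np.float64(0.01546), np.float64(0.0023), 1344) bench (np.float64(-0.00066), np.float64(0.0014), 8665)
```

With the bench bias removed, the cap top stands at 108.0 mm, 36.05 mm above the flange in the top view (36 mm when home). The thread is stiff and the arm is clear, so I hand in.

```bash
python3 -c "
from workcell import workorder
print(workorder.hand_in())"
```

```text
the job is handed in; nothing more can be done
None
```

The cap was crossed at first, so I backed it off until it dropped onto the true start. I then screwed it down until it stiffened on the seal ring (top at 108.0 mm, which is home within measuring error), touching nothing else, and handed in at about 33 s.

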